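Open the battery compartment of a make-up mirror

ROBOT

A 6-joint arm with a two-finger parallel gripper is mounted at the origin on the work surface. World frame = base frame: x ahead of the robot, y to its left, z up, the work surface at z = 0. Lengths are in m, angles in rad, forces in N, time in s.
With the tool pointing down it reaches from about 0.25 to 0.775 m from the base axis. Payload 4 kg.
Tool frame: the origin (TCP) lies at the very end of the fingers, on their centre line; the grasp point (between the pads) lies 19 mm behind it (robot.hold_point_z is the distance from the TCP to the grasp point, in m); z points along the fingers, y is the line along which they close (so a half turn about z gives the same grasp; the last joint's range is limited). The gripper opens to 94 mm and grips with 3 to 60 N. Pads are 16 mm wide; open, the fingers measure 119 mm over their backs; the gripper's body (75 mm by 177 mm) begins 78 mm behind the grasp point.
Start: joints at [-1.361, 0.087, 1.371, -0, 1.684, -0.103], TCP at [0.169, -0.523, 0.206] pointing down, gripper open.
Joint ranges: [-3.1, 3.1], [-0.76, 2.03], [0.27, 2.55], [-1.08, 4.22], [0.17, 2.65], [-2.57, 2.57]. Speed limits (rad/s): [2.79, 2.79, 3.14, 3.14, 3.14, 3.14].

INTERFACE

Orientations are given as [roll, pitch, yaw] about the fixed x, y, z axes, in that order (R = Rz(yaw) Ry(pitch) Rx(roll)).
In Python, from bench import robot gives the robot as it stands.
- The arm moves only by the tool carry_out, never from a script. Its argument "steps" is a list of rows, each a list of 3 entries, a list of its own where there are three numbers: the shift along the tool's x, y, z in m, then the turn about the tool's z in units of 10 degrees (1.0 is 10 degrees), then the closure, from -1 (fully open) to 1 (shut). In form: [[[tx, ty, tz], roll, jaw], ...]. A call has 1 to 10 rows; each row is the pose to reach, as a shift and turn from the pose commanded when the call began, along the tool's axes at that moment; what a row does not reach only later rows make up. A row lasts 1/8 s, in which the tool goes at most 62.5 mm and 10.7 degrees, less where a joint would pass 70% of its speed; a pose out of reach is approached as far as the arm can. A call with a gripper value outside its range is refused whole. The fingers move at their own pace and stop on an object; the grip force is fixed at half the most. Time passes only in rows, so rows that repeat a pose let the fingers close. It gives the time, the measured TCP pose, the force, the opening and the grip force at its end, in the units of the state.
- robot.get_obs(): the state, without advancing time (a new reading comes with each control period).
- robot.snapshot(name): name is "scene" or "top" or "wrist"; returns a dict with "image" (384x512x3 uint8, red, green, blue), "z_map" (384x512 float32, m along the optical axis (not along the pixel's ray), 0 where there is no reading), "mtx" (3x3 intrinsics, pixels), "R" (3x3) and "t" (3): a world point X has camera coordinates R X + t. Camera axes: x right, y down, z forward; pixel columns grow to the right and rows downward; lengths in m; the calibration is good to about 2 mm. A picture is of the moment at which its call begins.
- robot.close_job(): hands the job in; it is judged then, once.
The state is a dict: "time": time; "joint_positions": joint angles; "qvel": joint speeds; "joint_torque": joint torques, N m; "tool_pos": TCP position; "ee_rot": TCP orientation; "wrist_force": force on the tool from outside, world axes, zero at the start; "wrist_torque": the same for the moment, N m; "width": finger opening in m; "finger_force": force on a finger pad.
Only numpy, scipy, OpenCV 4.12 (cv2) and the standard library are available. Lean on these libraries where they do the work, as an engineer would, in place of code of your own. Each camera call takes 0.05 s, during which the arm holds its last target. There are 200 camera calls.

TASK

The lighted make-up mirror lies face down and needs new batteries: press the snap tab behind the battery cover in until the cover springs free, then push the cover along its rails and completely off them, so that the old batteries lie open. Use the fingertips only: do not grip or lift the cover, and leave it lying flat on the mirror's back, clear of the rails. Leave everything else where it is.

Things in the scene. Friction and masses are not known exactly. Their poses are not given: they have to be found in the camera images.
- mirror: Lighted make-up mirror lying face down, fixed: a white slab 300 mm (its x) by 190 mm (its y), flat back 28 mm above the vanity. Origin: centre of its underside; z up. On its back at y = 0, from -x to +x: snap tab (x -138 to -111 mm), grey battery cover between two low rails (x -108 to -40 mm), bare flat back, folded foot (x 100 to 140 mm, 8 mm high, 130 mm wide).
- tab_pad (a point): Centre of the top face of the snap tab, a grey ridged pad 27 mm (mirror x) by 32 mm (mirror y), at rest 9 mm above the mirror's back (37 mm above the vanity). Its axes are the mirror's. A spring plunger 10 mm high stands at either side ahead of it, its near side 26 mm from this centre line.
- snap_tab (a joint): How far the tab is pressed straight down, in m: 0 at rest, 0.006 at its stop (pad then 3 mm above the mirror's back). It springs back by itself. The cover is freed at about 0.004; that takes about 4 N. Two springs then move the freed cover about 8 mm towards mirror +x, after which the tab no longer holds it.
- cover_top (a point): Centre of the top of the battery cover, a grey lid 66 mm (its x) by 72 mm (y; 80 over its flanges), 13 mm high, 45 g, on the mirror's back. Seated: at mirror x -75 mm, y 0, 41 mm above the vanity, axes as the mirror's. Its rear face (towards the tab), 33 mm behind this point and 2 to 13 mm above the back, is where it is pushed, towards mirror +x. It meets the folded foot at mirror x 67 mm.
- rail_end (a point): Point on the mirror's back midway between the open ends of the two rails, at mirror x -40 mm; axes the mirror's. The rails run 68 mm back from here (-x), 7.5 mm high, outer sides at y +-46 mm; their lips hold the cover down. The cover is clear of them when its centre is over 33 mm beyond this point (+x). Under the seated cover is the well with four AA batteries, tops 2 mm below the back.
- hair_slide: Gold metal hair slide, 66 by 13 by 10 mm, lying on the mirror's back beside the cover, on its +y side. Bystander. Origin: centre of its underside.
- cell_a: New AA battery, 14.5 mm across and 50 mm high, standing on the vanity beside the mirror (+y side). Bystander. Origin: centre of its underside.
- cell_b: Second new AA battery, the same, beside the first. Bystander. Origin: centre of its underside.
- kohl_pencil: Black wooden kohl pencil, 175 mm long (its x), 8 mm thick, lying on the vanity along the mirror's -y side. Bystander. Origin: centre of its underside.
- palette: Slim silver eyeshadow palette, closed, 110 by 62 by 10 mm, lying on the vanity. Bystander. Origin: centre of its underside.
- gua_sha: Rose quartz gua sha stone, 89 by 63 by 7 mm, lying on the vanity. Bystander. Origin: centre of its underside.
- trinket_bowl: Small brass trinket bowl, 90 mm across, 35 mm high. Bystander. Origin: centre of its underside.
- organiser_rim (a point): A point on the lower rim (118 mm from the turning axis, 40 mm up) of the clear acrylic make-up organiser, 240 mm across and 265 mm high, which turns freely on a ball-bearing turntable at the right-hand back of the vanity. Bystander.
Things that resemble listed ones, but are neither listed nor needed, are in the scene too. Leave any yellow look-alike of the part that bears cover_top alone.

How it is judged:
On the way, in this order (a step that is already met when the one before it is completed fails the run):
1. the snap tab is pressed in far enough to free the cover, which is still on its seat (value of joint snap_tab above 0.004 m and contact force between snap_tab and the fingers above 0.5 N and x of cover_top in the frame of mirror below -0.055 m), for 0.05 s.
2. the cover is pushed along its rails and off them (x of cover_top in the frame of mirror above -0.008 m), for 0.1 s.
At the end, for the whole second after the job is handed in: The cover lies still and flat on the mirror's back (within 3 mm of that height, tilted less than 0.08 rad), clear of the rails: its centre beyond mirror x = -8 mm; the snap tab has sprung back (x of cover_top in the frame of mirror above -0.008 m and z of cover_top in the frame of mirror between 0.038 and 0.044 m and angle between cover_top's own z axis and vertical below 0.08 rad and linear speed of cover below 0.01 m/s and value of joint snap_tab below 0.0015 m); the robot touches nothing.
It fails at once if the cover is lifted or tipped (its top more than 12 mm above where it slides, or tilted more than 0.4 rad) (z of cover_top in the frame of mirror above 0.053 m or angle between cover_top's own z axis and vertical above 0.4 rad).
It fails at once if a bystander is moved more than 25 mm or knocked over (distance of any of hair_slide, cell_a, cell_b, kohl_pencil, palette, gua_sha, trinket_bowl, organiser_rim from where it was at the start of the episode above 0.025 m or angle between any of cell_a, cell_b's own z axis and vertical above 0.5 rad).
It also fails if it takes over 32 s, if anything falls off the work surface, if the arm or the gripper's body presses on something with over 40 N, if the wrist force passes 120 N, or if a joint passes its speed limit or range.

## Working session

There is one attempt and no reset: what is moved stays moved. The work goes in short steps, Python scripts to look and compute and a tool call to move; the robot and the scene stay as the last step left them, time stands still between calls to the robot, and variables do not carry over. Pictures are saved under pics/ and viewed, at most 10 in all, crops included, and the job is handed in when it is done.

Besides the shell and the picture viewer there is one more tool, called after "Call:" as name(argument=value, ...) on one line, values as JSON. carry_out: Moves the arm, as the interface text tells. Its arguments: {"type":"object","properties":{"steps":{"type":"array","items":{"type":"array"}}},"required":["steps"]}

```bash
mkdir -p pics; python3 - <<'E'
from bench import robot
import cv2,numpy as np
o=robot.get_obs();print(o['time'],o['tool_pos'],o['ee_rot'],o['width'])
for n in("top","scene"):
    s=robot.snapshot(n);np.savez(n,**s);cv2.imwrite(f"pics/{n}.png",cv2.resize(s["image"][:,:,::-1],(800,600)))
E
```

```text
0.0 [ 0.16914246 -0.52277923  0.20430038] [-3.13941237e+00 -2.07824358e-04  3.12842069e-01] 0.09414643883713592
```

View pics/top.png

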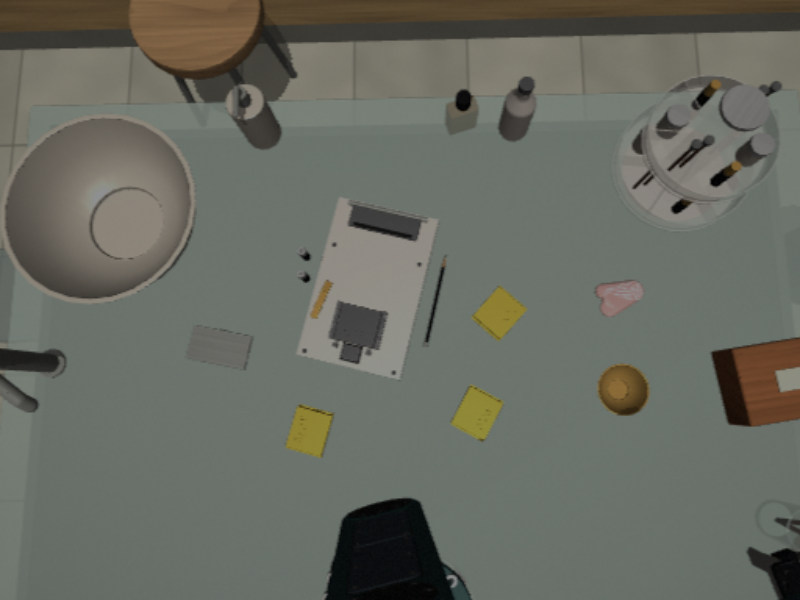

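View pics/scene.png

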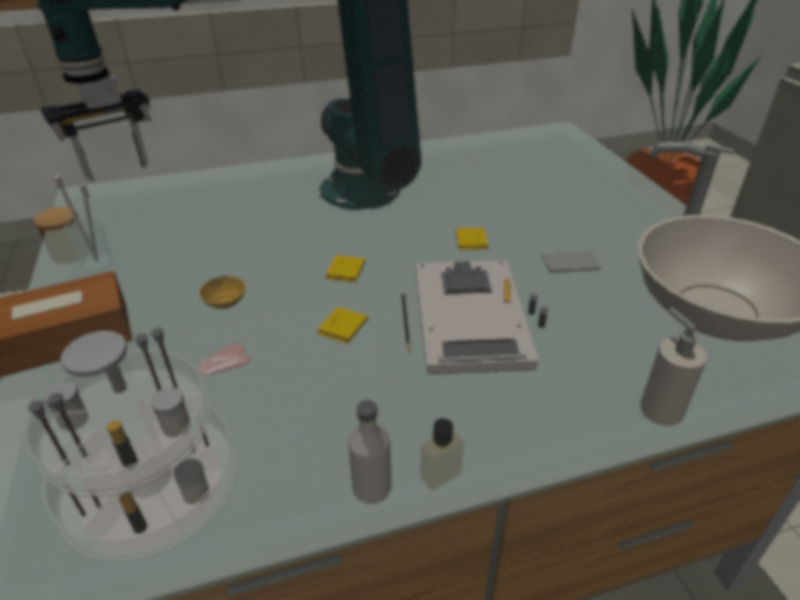

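The top view shows the mirror with corners near (341,198), (437,219), (401,379) and (297,354). The cover is at (358,325), the tab at (351,354), the foot at (385,222), and the gold slide at (322,299). In the scene view the tool is well away from all of these.

```bash
cat > h.py <<'E'
import numpy as np,cv2
def cast(s,uv,z):
    uv=np.atleast_2d(np.float64(uv)); d=np.c_[uv,np.ones(len(uv))]@np.linalg.inv(s["mtx"]).T@s["R"]
    c=-s["R"].T@s["t"]; return c+d*((z-c[2])/d[:,2])[:,None]
def cloud(s):
    v,u=np.mgrid[:384,:512]; z=s["z_map"]; p=np.dstack([u,v,np.ones_like(u)])@np.linalg.inv(s["mtx"]).T*z[...,None]
    P=(p-s["t"])@s["R"]; P[z==0]=np.nan; return P
E
python3 - <<'E'
from h import *
s=dict(np.load("top.npz"));P=cloud(s);im=s["image"].astype(int)
roi=np.zeros((384,512),bool);roi[120:250,180:290]=1
print("cam",-s["R"].T@s["t"], "table z",np.nanmedian(P[200:230,100:120,2]), "back z",P[170,235,2],"cover",P[208,229,2],"tab",P[226,225])
m=(roi&(P[...,2]>0.018)&(P[...,2]<0.06)).astype(np.uint8)
n,l,st,_=cv2.connectedComponentsWithStats(m);k=1+st[1:,4].argmax();m=(l==k).astype(np.uint8)
c=max(cv2.findContours(m,0,2)[0],key=cv2.contourArea)[:,0]
print("depth rect",cv2.minAreaRect(np.float32(cast(s,c,.028)[:,:2])))
w=(roi&(im.min(2)>125)&(im.max(2)-im.min(2)<25)).astype(np.uint8)
c=max(cv2.findContours(w,0,2)[0],key=cv2.contourArea)[:,0]
r=cv2.minAreaRect(np.float32(cast(s,c,.028)[:,:2]));print("white rect",r);print(cv2.boxPoints(r))
for lo,hi,zz in((.0385,.05,.041),):
    m=(roi&(np.arange(384)[:,None]>180)&(im.max(2)<95)&(P[...,2]>.02)).astype(np.uint8)
    n,l,st,ce=cv2.connectedComponentsWithStats(m)
    for i in range(1,n):
        if st[i,4]>20: 
            c=max(cv2.findContours((l==i).astype(np.uint8),0,2)[0],key=cv2.contourArea)[:,0]
            print(st[i],ce[i],cv2.minAreaRect(np.float32(cast(s,c,zz)[:,:2])))
v=s["image"][110:260,180:300,::-1];cv2.imwrite("pics/crop.png",cv2.resize(v,None,fx=4,fy=4,interpolation=cv2.INTER_CUBIC))
E
```

```text
cam [ 0.37519905 -0.02898655  1.0932583 ] table z -0.0009006002690201136 back z 0.026556527612133313 cover 0.04241956343286508 tab [0.44788659 0.10188196 0.03754999]
depth rect ((0.570322573184967, 0.07540000975131989), (0.19065026938915253, 0.2998180389404297), 75.7301254272461)
white rect ((0.5700661540031433, 0.07469940930604935), (0.18811319768428802, 0.2993505001068115), 75.72052764892578)
[[ 0.401816    0.02046645]
 [ 0.69191784 -0.05336891]
 [ 0.7383163   0.12893237]
 [ 0.44821447  0.20276773]]
[211 193  37  40 949] [227.92623815 210.76606955] ((0.48281359672546387, 0.09530406445264816), (0.08932117372751236, 0.10032651573419571), 75.852294921875)
```

View pics/crop.png

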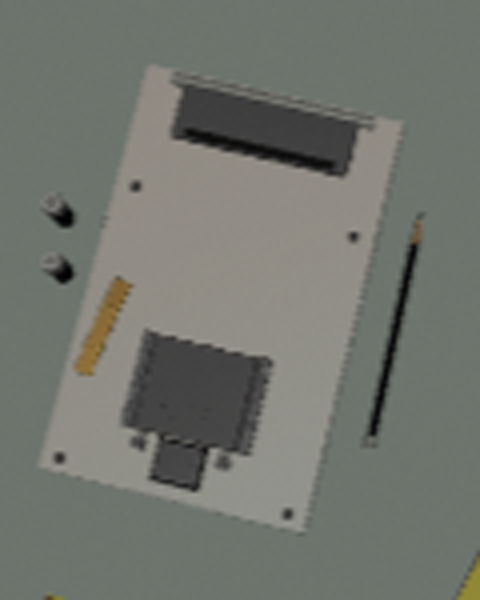

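```bash
cat > go.py <<'E'
import sys,numpy as np
from bench import robot
from scipy.spatial.transform import Rotation as R
def rep():
    o=robot.get_obs();M=np.array([.5702,.0751]);a=-.249;e=np.array([[np.cos(a),np.sin(a)],[-np.sin(a),np.cos(a)]])
    print("t",o['time'],"tcp",o['tool_pos'].round(4),"in mirror",(e@(o['tool_pos'][:2]-M)).round(4),"rot",np.round(o['ee_rot'],3),"F",np.round(o['wrist_force'],2),"w",round(o['width'],4),"q",np.round(o['joint_positions'],2))
    return o,M,e,a
if __name__=="__main__":
    o,M,e,a=rep()
    x,y,z=map(float,sys.argv[1:4]);T=np.r_[M+e.T@[x,y],z]
    r=R.from_euler('xyz',o['ee_rot']);d=r.inv().apply(T-o['tool_pos'])
    print("target",T,"shift",d.round(4),"roll10",-np.degrees(a-o['ee_rot'][2])/10)
E
python3 go.py -0.128 -0.001 0.07
```

```text
t 0.1 tcp [ 0.1691 -0.5228  0.2044] in mirror [-0.2413 -0.6783] rot [-3.14  -0.     0.313] F [-0.11 -0.1  -1.13] w 0.0938 q [-1.36  0.09  1.37  0.    1.68 -0.1 ]
target [0.44590117 0.10567451 0.07      ] shift [ 0.4567 -0.5126  0.1355] roll10 3.2187782622829433
```

Call:
carry_out(steps=[[[0.04, -0.045, 0], 0.3, 1], [[0.08, -0.09, 0], 0.7, 1], [[0.12, -0.135, 0], 1.1, 1], [[0.16, -0.18, 0], 1.5, 1], [[0.2, -0.225, 0], 1.9, 1], [[0.24, -0.27, 0], 2.3, 1], [[0.28, -0.315, 0], 2.7, 1], [[0.32, -0.36, 0], 3.0, 1], [[0.36, -0.405, 0], 3.22, 1], [[0.4, -0.45, 0.03], 3.22, 1]])

```text
time: 1.35
tool_pos: [0.4116, 0.026, 0.1794]
ee_rot: [-3.141, -0.006, -0.249]
wrist_force: [1.1, -0.6, -1.6]
width: 0.0006
finger_force: 0.0
```

```bash
python3 go.py -0.128 -0.001 0.07
```

```text
t 1.35 tcp [0.4116 0.026  0.1794] in mirror [-0.1416 -0.0867] rot [-3.141 -0.006 -0.249] F [ 1.1  -0.63 -1.61] w 0.0006 q [-0.07 -0.22  1.71 -0.    1.64  1.75]
target [0.44590117 0.10567451 0.07      ] shift [ 0.013  -0.0856  0.1095] roll10 0.0018718709969878411
```

Call:
carry_out(steps=[[[0.006, -0.03, 0.02], 0, 1], [[0.012, -0.06, 0.05], 0, 1], [[0.013, -0.085, 0.08], 0, 1], [[0.013, -0.085, 0.11], 0, 1], [[0.013, -0.085, 0.11], 0, 1], [[0.013, -0.085, 0.11], 0, 1]])

```text
time: 2.1
tool_pos: [0.4437, 0.103, 0.0685]
ee_rot: [-3.141, -0.001, -0.25]
wrist_force: [-0.1, 0.1, 0.0]
width: 0.0008
finger_force: 0.0
```

```bash
python3 go.py -0.126 -0.001 0.042; python3 - <<'E'
from bench import robot
import cv2,numpy as np
s=robot.snapshot("wrist");np.savez("wrist",**s);cv2.imwrite("pics/w1.png",cv2.resize(s["image"][:,:,::-1],(800,600)))
E
```

```text
t 2.1 tcp [0.4437 0.103  0.0685] in mirror [-0.1295 -0.0041] rot [-3.141e+00 -1.000e-03 -2.500e-01] F [-0.11  0.11  0.03] w 0.0008 q [ 0.1  -0.06  1.79 -0.    1.4   1.92]
target [0.44783949 0.10518164 0.042     ] shift [ 0.0034 -0.0031  0.0265] roll10 -0.003227311041794021
```

View pics/w1.png

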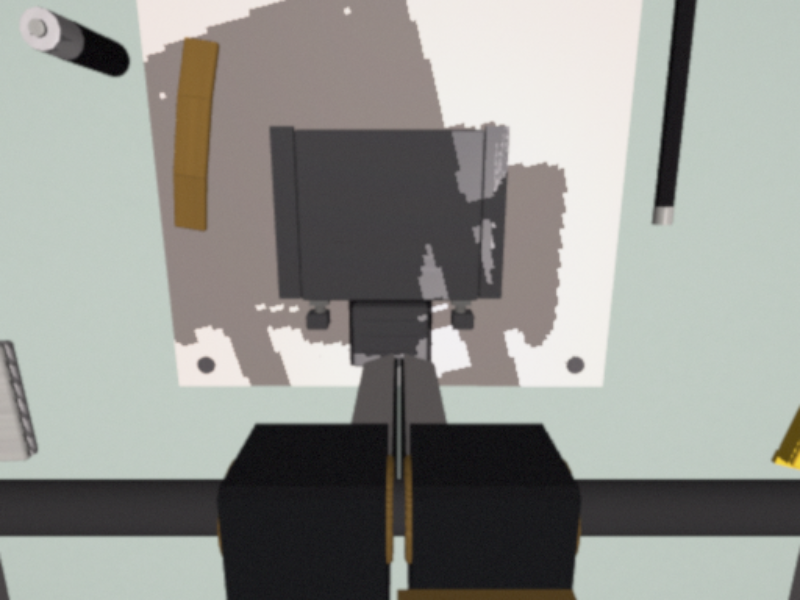

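The wrist view shows the closed fingertips at column 398, just behind the tab. The tab is at columns 351–431 (centre 391), so I'm about 3 mm off sideways, which agrees with the measured shift. Plungers are at (318,318) and (462,318).

Call:
carry_out(steps=[[[0.003, -0.003, 0.013], 0, 1], [[0.004, -0.003, 0.025], 0, 1], [[0.004, -0.003, 0.028], 0, 1], [[0.004, -0.003, 0.028], 0, 1]])

```text
time: 2.65
tool_pos: [0.4474, 0.105, 0.039]
ee_rot: [3.141, 0.001, -0.249]
wrist_force: [0.3, 0.9, 0.4]
width: 0.0008
finger_force: 0.0
```

```bash
python3 go.py -0.126 -0.001 0.0325
```

```text
t 2.65 tcp [0.4474 0.105  0.039 ] in mirror [-0.1263 -0.0013] rot [ 3.141e+00  1.000e-03 -2.490e-01] F [0.29 0.86 0.39] w 0.0008 q [ 0.11 -0.02  1.82 -0.    1.34  1.93]
target [0.44783949 0.10518164 0.0325    ] shift [ 0.0004 -0.0003  0.0065] roll10 -0.0017477195796857911
```

Call:
carry_out(steps=[[[0, 0, 0.003], 0, 1], [[0, 0, 0.005], 0, 1], [[0, 0, 0.0065], 0, 1], [[0, 0, 0.007], 0, 1], [[0, 0, 0.007], 0, 1]])

```text
time: 3.28
tool_pos: [0.4483, 0.1051, 0.0329]
ee_rot: [-3.141, -0.001, -0.249]
wrist_force: [1.0, 0.7, 2.5]
width: 0.0006
finger_force: 1.3
```

```bash
python3 go.py -0.115 -0.001 0.0335; python3 - <<'E'
from bench import robot
import cv2,numpy as np
s=robot.snapshot("wrist");cv2.imwrite("pics/w2.png",cv2.resize(s["image"][:,:,::-1],(800,600)))
E
```

```text
t 3.275 tcp [0.4483 0.1051 0.0329] in mirror [-0.1256 -0.0009] rot [-3.141e+00 -1.000e-03 -2.490e-01] F [1.   0.73 2.5 ] w 0.0006 q [ 0.11 -0.01  1.82 -0.    1.33  1.93]
target [0.45850024 0.10247086 0.0335    ] shift [ 0.0106  0.0001 -0.0006] roll10 -0.0008796176184972365
```

View pics/w2.png

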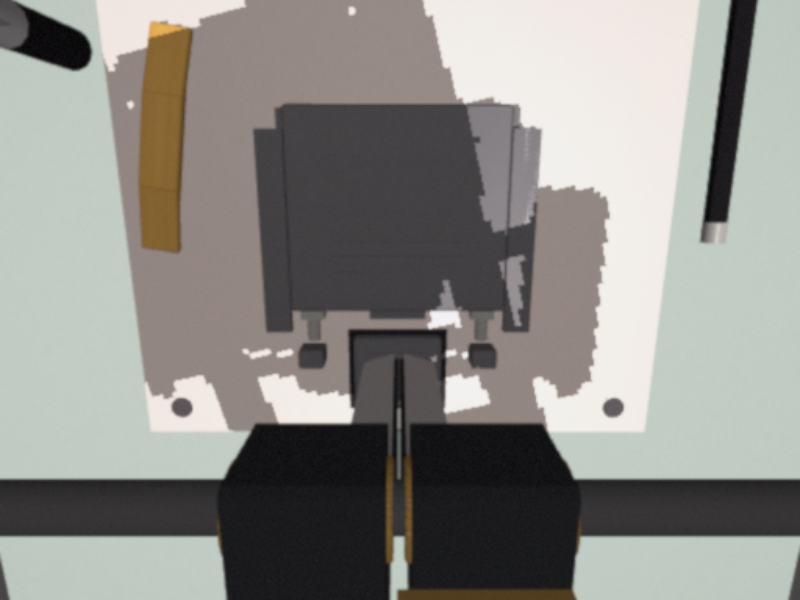

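The cover has been released. Its rear edge is now near row 312, about 8 mm forward, with the plungers extended. I'll press slightly deeper so step 1 is certain, then push.

Call:
carry_out(steps=[[[0, 0, 0.001], 0, 1], [[0, 0, 0.002], 0, 1], [[0, 0, 0.002], 0, 1], [[0, 0, 0.002], 0, 1]])

```text
time: 3.82
tool_pos: [0.4483, 0.1051, 0.0312]
ee_rot: [-3.141, -0.001, -0.249]
wrist_force: [0.3, -0.0, 4.8]
width: 0.0005
finger_force: 2.7
```

```bash
python3 go.py -0.095 -0.001 0.0335
```

```text
t 3.825 tcp [0.4483 0.1051 0.0312] in mirror [-0.1255 -0.0009] rot [-3.141e+00 -1.000e-03 -2.490e-01] F [ 0.35 -0.05  4.77] w 0.0005 q [ 0.11 -0.01  1.83 -0.    1.32  1.93]
target [0.47788343 0.09754216 0.0335    ] shift [ 0.0305  0.0001 -0.0022] roll10 -0.0012067854867106507
```

Call:
carry_out(steps=[[[0.004, 0, -0.002], 0, 1], [[0.009, 0, -0.002], 0, 1], [[0.014, 0, -0.002], 0, 1], [[0.019, 0, -0.002], 0, 1], [[0.024, 0, -0.002], 0, 1], [[0.03, 0, -0.002], 0, 1], [[0.03, 0, -0.002], 0, 1]])

```text
time: 4.7
tool_pos: [0.478, 0.0973, 0.0326]
ee_rot: [3.142, -0.002, -0.249]
wrist_force: [0.0, -0.3, 1.7]
width: 0.0004
finger_force: 0.8
```

```bash
python3 go.py -0.029 -0.001 0.0335; python3 - <<'E'
from bench import robot
import cv2,numpy as np
s=robot.snapshot("wrist");cv2.imwrite("pics/w3.png",cv2.resize(s["image"][:,:,::-1],(800,600)))
E
```

```text
t 4.7 tcp [0.478  0.0973 0.0326] in mirror [-0.0948 -0.0012] rot [ 3.142e+00 -2.000e-03 -2.490e-01] F [ 0.   -0.27  1.7 ] w 0.0004 q [ 0.09  0.05  1.76 -0.    1.33  1.91]
target [0.54184794 0.08127745 0.0335    ] shift [ 0.0658 -0.0002 -0.0007] roll10 -0.0026774872369251905
```

View pics/w3.png

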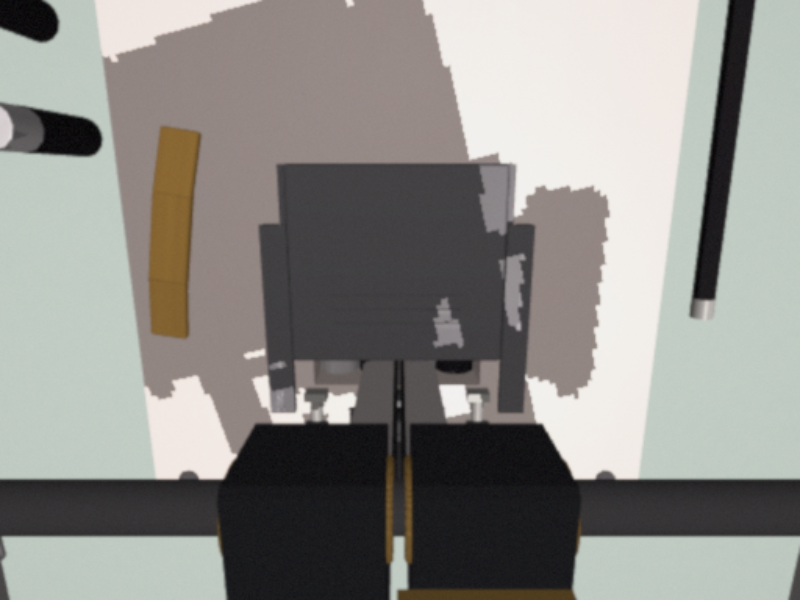

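The cover is moving squarely along the rails, with its rear edge at row 360, and the battery well is starting to show. I'll keep pushing.

Call:
carry_out(steps=[[[0.006, 0, 0], 0, 1], [[0.013, 0, 0], 0, 1], [[0.02, 0, 0], 0, 1], [[0.027, 0, 0], 0, 1], [[0.034, 0, 0], 0, 1], [[0.041, 0, 0], 0, 1], [[0.048, 0, 0], 0, 1], [[0.055, 0, 0], 0, 1], [[0.062, 0, 0], 0, 1], [[0.066, 0, 0], 0, 1]])

```text
time: 6.0
tool_pos: [0.5413, 0.0813, 0.0326]
ee_rot: [3.142, 0.0, -0.249]
wrist_force: [-1.6, -0.5, 1.1]
width: 0.0009
finger_force: 0.3
```

Call:
carry_out(steps=[[[0.002, 0, 0], 0, 1], [[0.002, 0, 0], 0, 1]])

```text
time: 6.25
tool_pos: [0.5429, 0.0809, 0.0326]
ee_rot: [3.141, -0.0, -0.249]
wrist_force: [-0.6, -0.5, -0.3]
width: 0.0006
finger_force: 0.0
```

Call:
carry_out(steps=[[[-0.005, 0, 0], 0, 1], [[-0.01, 0, 0], 0, 1], [[-0.01, 0, -0.03], 0, 1], [[-0.01, 0, -0.08], 0, 1], [[-0.03, 0, -0.12], 0, 1], [[-0.03, 0, -0.12], 0, 1], [[-0.03, 0, -0.12], 0, 1]])

```text
time: 7.12
tool_pos: [0.5131, 0.0883, 0.1517]
ee_rot: [3.141, 0.001, -0.249]
wrist_force: [-0.2, -0.0, -0.4]
width: 0.0002
finger_force: 0.0
```

```bash
python3 - <<'E'
from bench import robot
from h import *
from go import rep
o,M,e,a=rep()
s=robot.snapshot("wrist");cv2.imwrite("pics/w4.png",cv2.resize(s["image"][:,:,::-1],(800,600)))
P=cloud(s);L=np.dstack([(P[...,:2]-M)@e.T,P[...,2:]])
b=(abs(L[...,1])<.04)&(L[...,0]>-.07)&(L[...,0]<.085)&(L[...,2]>.036)&(L[...,2]<.05)
q=L[b];print(len(q),np.percentile(q,[1,50,99],axis=0))
A=np.c_[q[:,:2],np.ones(len(q))];print("plane",np.linalg.lstsq(A,q[:,2],rcond=None)[0])
t=L[(abs(L[...,1])<.012)&(abs(L[...,0]+.1245)<.01)];print("tab z",np.nanmedian(t[:,2]) if len(t) else None)
E
```

```text
t 7.125 tcp [0.5131 0.0883 0.1517] in mirror [-0.0586 -0.0012] rot [ 3.141e+00  1.000e-03 -2.490e-01] F [-0.23 -0.01 -0.45] w 0.0002 q [ 0.06  0.04  1.53 -0.    1.58  1.88]
7084 [[-5.57092848e-02 -3.75893640e-02  3.65940334e-02]
 [ 1.66020814e-02  3.46595810e-05  4.17953913e-02]
 [ 4.79584577e-02  3.71194005e-02  4.35610285e-02]]
plane [ 0.01532262 -0.00026568  0.04146524]
tab z None
```

View pics/w4.png

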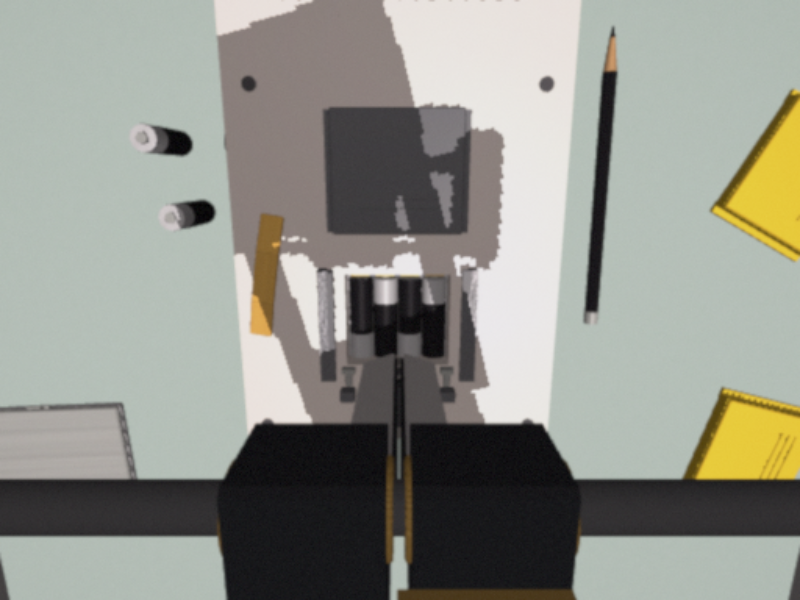

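The cover lies flat and clear of the rails at rows 107–235, with its centre near mirror x +14 mm, and all four batteries are open. I'll part the fingers in the air and hand in.

Call:
carry_out(steps=[[[0, 0, -0.03], 0, 0.5], [[0, 0, -0.05], 0, 0.5], [[0, 0, -0.05], 0, 0.5], [[0, 0, -0.05], 0, 0.5], [[0, 0, -0.05], 0, 0.5]])

```text
time: 7.8
tool_pos: [0.5129, 0.0882, 0.2006]
ee_rot: [3.14, 0.003, -0.249]
wrist_force: [-0.2, 0.5, -0.2]
width: 0.0233
finger_force: 0.0
```

```bash
python3 -c "
from bench import robot
print(robot.close_job())"
```

```text
the job is handed in; nothing more can be done
None
```

I pressed the tab, pushed the cover off its rails to about mirror x +14 mm, and handed the job in at 7.8 s; the cover lies flat and the batteries are open, but I never saw the tab sprung back (fingers hid it) and the hand-in gave no verdict.

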